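Draw the wooden former out of a clay cylinder

TASK

Two dried-hard clay cylinders stand on the plywood ware board, each with the round wooden former it was built around still inside. Draw the former straight up out of the taller cylinder, leaving both cylinders standing where they are and never lifting or tipping them, then set the former down gently (not dropped), standing upright with its whole foot on the empty round plaster bat, and let go.

Things in the scene. Friction and masses are not known exactly. Their poses are not given: they have to be found in the camera images.
- former_mid (a point): Centre of the wooden former in the taller cylinder: a plain light-wood round bar, 40 mm in diameter, 150 mm long, about 0.12 kg, loose, standing upright on the ware board inside the cylinder. This point is on its axis, half-way up (75 mm from either end); z is along its axis, up. Its upper 55 mm stand out above the cylinder's rim and can be gripped across the diameter from above, at any yaw.
- tall_cylinder: The taller clay cylinder: a brown tube open at both ends, 60 mm outside, 44 mm bore (2 mm of play all round the former), 95 mm tall, about 0.25 kg, standing loose on the 15 mm thick plywood ware board (200 x 320 mm). Origin: on its axis at its underside; z up. It slides, lifts or tips if the former is pulled askew.
- short_cylinder: The shorter, wider clay cylinder on the same board, to be left alone: a brown tube 74 mm outside, 60 mm tall, with its own former inside (52 mm in diameter, standing 45 mm out of the rim). Origin: on its axis at its underside; z up. Its axis is 160 mm from the taller cylinder's, give or take 25 mm.
- bat_top (a point): Centre of the upper face of the empty round bat: a fixed flat off-white plaster disc, 170 mm in diameter, 20 mm thick, lying on the table beside the ware board. z up. (A like bat at the far edge carries a mug and is not meant.)
There are look-alikes about, which are no part of the job. Leave any black look-alike of the part that bears bat_top alone.

How it is judged:
By the outcome, as a careful person would: the job done as asked, in the order asked, and still so for the second after the job is handed in, with the robot touching nothing.
It also fails if it takes over 38 s, if anything falls off the work surface, if the arm or the gripper's body presses on something with over 40 N, if the wrist force passes 120 N, or if a joint passes its speed limit or range.

ROBOT

A 6-joint arm with a two-finger parallel gripper is mounted at the origin on the work surface. World frame = base frame: x ahead of the robot, y to its left, z up, the work surface at z = 0. Lengths are in m, angles in rad, forces in N, time in s.
With the tool pointing down it reaches from about 0.35 to 0.975 m from the base axis. Payload 4.9 kg.
Tool frame: the origin (TCP) lies at the very end of the fingers, on their centre line; the grasp point (between the pads) lies 19 mm behind it; x points along the fingers, y is the direction in which the jaws open and shut, and the axes are right-handed (so a half turn about x gives the same grasp; the last joint's range is limited). The gripper opens to 85 mm and grips with 20 to 120 N. Pads are 22 mm wide; open, the fingers measure 114 mm over their backs; the gripper's body (76 mm by 85 mm) begins 54 mm behind the grasp point. The pads swing forward as they close: fully open they stand 13 mm farther back than shut.
Start: joints at [1.107, 0.053, 1.613, -0, 1.476, -0.119], TCP at [0.211, 0.588, 0.231] pointing down, gripper open.
Joint ranges: [-3.01, 3.01], [-1.01, 2.22], [0.06, 2.58], [-1.02, 4.17], [0.09, 2.62], [-3.14, 3.14]. Speed limits (rad/s): [2.57, 2.57, 3.14, 3.14, 3.14, 3.14].

INTERFACE

Orientations are given as a rotation vector (axis times angle).
In Python, from station import ctrl, get_image, calibration, finish_job, search_frame, cut_out, mark_of gives the robot as it stands. The module is installed in compiled form; this text tells all that it offers.
- The arm moves only by the tool arm_command, never from a script. Its argument "plan" is a list that holds one entry, the list of rows, each a list of 7 numbers: the shift along the tool's x, y, z in m, then the turn, a rotation vector about the tool's x, y, z in degrees, then the finger opening in m, from 0 to 0.0854. A call has 1 to 20 rows; each row shifts and turns the pose as measured when the row begins, along the tool's axes as they then stand; what a row does not reach is not made up. A row lasts 1/12 s, in which the tool goes at most 41.7 mm and 7.16 degrees, less where a joint would pass 70% of its speed; a pose out of reach is approached as far as the arm can. A call with a gripper value outside its range is refused whole. The fingers move at their own pace and stop on an object; "squeeze" is the grip in N (left out, the last holds). Time passes only in rows, so rows that do not move let the fingers close. It gives the time, the measured TCP pose, the force and the opening at its end, in the units of the state.
- ctrl.get_obs(): the state, without advancing time (a new reading comes with each control period).
- get_image(name): name is "side" or "top" or "wrist"; returns the picture (420x560x3 uint8, red, green, blue); there is no depth.
- calibration(name): a dict with "fx", "fy", "cx", "cy" (pixels), "cam_to_world" (4x4, takes a point from camera to world coordinates); the wrist camera has in their place "hand_eye" (4x4, takes a point from camera to tool coordinates, whose origin is the TCP and whose axes are the tool frame's). Camera axes: x right, y down, z forward; pixel columns grow to the right and rows downward; lengths in m; the calibration is good to about 2 mm. A picture is of the moment at which its call begins: read the wrist's pose just before it. calibration takes no time and is no camera call.
- finish_job(): hands the job in, once; it reports no verdict.
Trained networks look in the newest picture that a camera, given by its name, has taken for a name from the list of things; names that differ only in an ending like _2 or _b are one class to them, and where a whole thing is asked for, a point or a joint stands for the part that bears it (a point fixed in the world has none). Each returns a list of dicts, best first, with "conf" (0 to 1); they miss things now and then, are a little off and sometimes report something else, mostly with a low value. They report only what shows in the picture. A call takes as long as a camera call. They do not tell look-alikes from the thing itself.
- search_frame(camera, thing): "at" ([x, y, z] in m, in the coordinates of the camera as it stood for that picture, good to about 4 mm: the middle of the surface that is visible of it).
- cut_out(camera, thing): "mask" (420x560 bool, what is visible of it).
- mark_of(camera, thing): "at" ([x, y, z] in m, in the coordinates of the camera as it stood for that picture, good to about 4 mm: a listed point, or the origin of a listed thing).
The state is a dict: "t": time; "q": joint angles; "dq": joint speeds; "effort": joint torques, N m; "tool_pos": TCP position; "tool_rot": TCP orientation; "contact_force": force on the tool from outside, world axes, zero at the start; "wrist_torque": the same for the moment, N m; "opening": finger opening in m.
Only numpy, scipy, OpenCV 4.12 (cv2) and the standard library are available. Lean on these libraries where they do the work, as an engineer would, in place of code of your own. Each camera call takes 0.05 s, during which the arm holds its last target. There are 200 camera calls.

## Working session

There is one attempt and no reset: what is moved stays moved. The work goes in short steps, Python scripts to look and compute and a tool call to move; the robot and the scene stay as the last step left them, time stands still between calls to the robot, and variables do not carry over. Pictures are saved under pics/ and viewed, about 8 in all and at most 12, crops included, and the job is handed in when it is done.

Besides the shell and the picture viewer there is one more tool, called after ">>>" by a JSON object that holds its "op" and its "data". arm_command: Moves the arm, as the interface text tells. Its arguments: {"type":"object","properties":{"plan":{"type":"array","items":{"type":"array","items":{"type":"array","items":{"type":"number"}}}},"squeeze":{"type":"number"}},"required":["plan"]}

```bash
mkdir -p pics; cat > h.py <<'E'
import numpy as np, cv2
from scipy.spatial.transform import Rotation as R
from station import ctrl, get_image, calibration, finish_job, search_frame, cut_out, mark_of
def c2w(name,obs=None):
    c=calibration(name)
    if 'cam_to_world' in c: return np.array(c['cam_to_world'])
    o=obs or ctrl.get_obs(); T=np.eye(4); T[:3,:3]=R.from_rotvec(o['tool_rot']).as_matrix(); T[:3,3]=o['tool_pos']
    return T@np.array(c['hand_eye'])
def w(T,p): return (T@np.r_[p,1])[:3]
def pix(name,T,p):
    c=calibration(name); q=np.linalg.inv(T)@np.r_[p,1]; return np.array([c['fx']*q[0]/q[2]+c['cx'],c['fy']*q[1]/q[2]+c['cy']])
def ray(name,T,uv):
    c=calibration(name); d=T[:3,:3]@np.array([(uv[0]-c['cx'])/c['fx'],(uv[1]-c['cy'])/c['fy'],1]); return T[:3,3],d/np.linalg.norm(d)
def save(f,im): cv2.imwrite('pics/'+f,im[:,:,::-1])
E
python3 - <<'E'
from h import *
np.set_printoptions(precision=4,suppress=True)
o=ctrl.get_obs(); print(o['t'],o['tool_pos'],o['tool_rot'])
for n in ('side','top'):
    im=get_image(n); save(n+'0.png',im); T=c2w(n); print(n,T[:3,3])
    for th in ('former_mid','tall_cylinder','short_cylinder','bat_top'):
        for d in mark_of(n,th): print(th,round(d['conf'],2),w(T,d['at']),pix(n,T,w(T,d['at'])))
E
```

```text
0.0 [0.211  0.5877 0.2301] [ 0.2691  1.5544 -0.2721]
side [ 0.1335 -0.782   0.5611]
former_mid 0.76 [0.5594 0.0946 0.0927] [298.0982 175.4113]
short_cylinder 0.63 [0.557  0.2465 0.0165] [276.9154 178.0309]
bat_top 0.88 [ 0.5217 -0.1784  0.0263] [332.8801 251.1854]
bat_top 0.85 [ 0.4572 -0.3965  0.0228] [361.5839 328.0124]
top [ 0.3599 -0.0479  1.2589]
former_mid 0.85 [0.5583 0.0917 0.09  ] [219.4734 147.8963]
tall_cylinder 0.54 [0.5577 0.0912 0.0126] [223.2681 153.3719]
short_cylinder 0.62 [0.5495 0.2413 0.0162] [162.6823 155.7753]
bat_top 0.76 [ 0.2481 -0.3969  0.0225] [418.972  279.4474]
bat_top 0.75 [ 0.5249 -0.1816  0.0213] [332.3321 167.1252]
bat_top 0.63 [ 0.4563 -0.3968  0.0186] [418.1105 195.475 ]
```

View pics/side0.png

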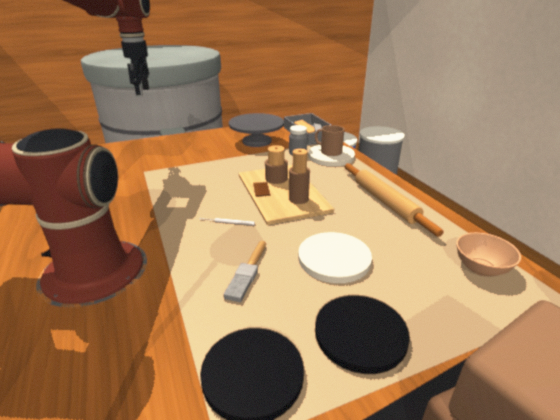

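View pics/top0.png

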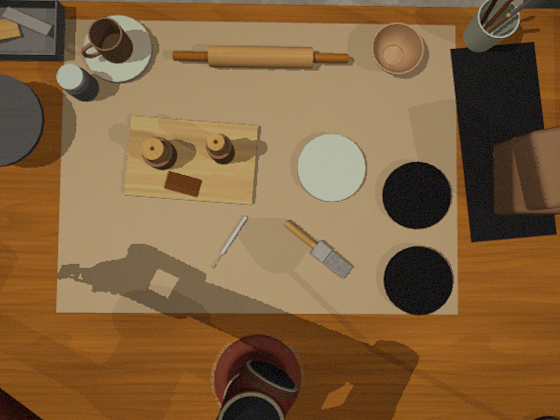

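The side view shows the taller cylinder with its former at (300,175), and the shorter one at (276,165). The empty white bat is at (335,256). The black discs at (362,330) and (253,370) are decoys, and the far plate at (330,155) carries the mug. In the top view the tall former's top is at (219,142), the short one's at (156,147), and the white bat is at (332,167). Candidates for the former are the tops at (219,142) and (156,147). I choose (219,142) because it is the taller, narrower cylinder.

```bash
python3 - <<'E'
from h import *
np.set_printoptions(precision=4,suppress=True)
o=ctrl.get_obs(); M=R.from_rotvec(o['tool_rot']).as_matrix(); print(M)
print('he',calibration('wrist'))
print('delta tool',M.T@(np.array([0.558,0.093,0.30])-o['tool_pos']))
# own triangulation of former via masks' top and bat centre
s=cv2.imread('pics/side0.png');t=cv2.imread('pics/top0.png')
a=cv2.resize(s[130:220,230:350],None,fx=4,fy=4);b=cv2.resize(t[110:210,120:260],None,fx=3,fy=3)
H=max(a.shape[0],b.shape[0]);f=lambda i:cv2.copyMakeBorder(i,0,H-i.shape[0],0,0,0)
o=cv2.resize(np.hstack([f(a),f(b)]),None,fx=.87,fy=.87);print(o.shape);cv2.imwrite('pics/crop.png',o)
# white bat: blob centre in both views
C=[]
for n,im,uv in(('side',s,(335,256)),('top',t,(332,167))):
    m=(im.min(2)>140).astype(np.uint8); k,l,st,ce=cv2.connectedComponentsWithStats(m); i=l[uv[1],uv[0]]; print(n,ce[i],st[i])
    C.append(ray(n,c2w(n),ce[i]))
A=sum(np.eye(3)-np.outer(d,d) for p,d in C);bb=sum((np.eye(3)-np.outer(d,d))@p for p,d in C);print('bat',np.linalg.solve(A,bb))
E
```

```text
[[-0.0001  0.338   0.9412]
 [-0.0001  0.9412 -0.338 ]
 [-1.     -0.0001 -0.    ]]
he {'fx': 331.9272372290186, 'fy': 331.9272372290186, 'cx': 283.93985734877464, 'cy': 209.47898033255078, 'hand_eye': array([[ 0.0011, -0.2992,  0.9542, -0.1417],
       [ 1.    , -0.0006, -0.0013, -0.0007],
       [ 0.001 ,  0.9542,  0.2992, -0.0754],
       [ 0.    ,  0.    ,  0.    ,  1.    ]])}
delta tool [-0.0687 -0.3489  0.4937]
(313, 783, 3)
side [312.7101 271.3962] [  171   156   379   264 36534]
top [330.809  167.3147] [ 298  134   67   67 3524]
bat [ 0.5053 -0.1727 -0.0285]
```

View pics/crop.png

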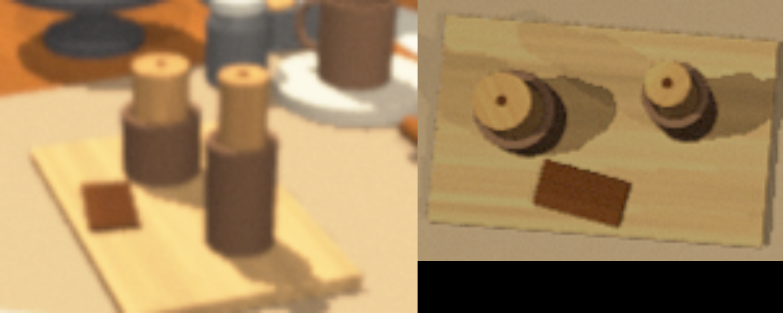

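The crop confirms it: the tall, narrow tube's former is at (241,75) in the left half and (667,83) in the right, taller than its neighbour. No yaw is needed, so I'll go above it.

>>> {"op": "arm_command", "data": {"plan": [[[-0.0043, -0.0218, 0.0309, 0, 0, 0, 0.0854], [-0.0043, -0.0218, 0.0309, 0, 0, 0, 0.0854], [-0.0043, -0.0218, 0.0309, 0, 0, 0, 0.0854], [-0.0043, -0.0218, 0.0309, 0, 0, 0, 0.0854], [-0.0043, -0.0218, 0.0309, 0, 0, 0, 0.0854], [-0.0043, -0.0218, 0.0309, 0, 0, 0, 0.0854], [-0.0043, -0.0218, 0.0309, 0, 0, 0, 0.0854], [-0.0043, -0.0218, 0.0309, 0, 0, 0, 0.0854], [-0.0043, -0.0218, 0.0309, 0, 0, 0, 0.0854], [-0.0043, -0.0218, 0.0309, 0, 0, 0, 0.0854], [-0.0043, -0.0218, 0.0309, 0, 0, 0, 0.0854], [-0.0043, -0.0218, 0.0309, 0, 0, 0, 0.0854], [-0.0043, -0.0218, 0.0309, 0, 0, 0, 0.0854], [-0.0043, -0.0218, 0.0309, 0, 0, 0, 0.0854], [-0.0043, -0.0218, 0.0309, 0, 0, 0, 0.0854], [-0.0043, -0.0218, 0.0309, 0, 0, 0, 0.0854], [0, 0, 0, 0, 0, 0, 0.0854], [0, 0, 0, 0, 0, 0, 0.0854]]]}}

```text
t: 2.0
tool_pos: [0.5744, 0.0701, 0.3049]
tool_rot: [0.268, 1.546, -0.264]
contact_force: [-0.2, 0.2, -1.3]
opening: 0.0854
```

```bash
cat >> h.py <<'E'
def tri(C):
    A=sum(np.eye(3)-np.outer(d,d) for p,d in C);b=sum((np.eye(3)-np.outer(d,d))@p for p,d in C);x=np.linalg.solve(A,b)
    return x,[np.linalg.norm(np.cross(x-p,d)) for p,d in C]
E
python3 - <<'E'
from h import *
np.set_printoptions(precision=4,suppress=True)
o=ctrl.get_obs(); T=c2w('wrist',o); M=R.from_rotvec(o['tool_rot']).as_matrix(); print(o['t'],o['tool_pos'],o['q']); print(M)
im=get_image('wrist'); save('w1.png',im)
x,e=tri([ray('side',c2w('side'),(299.3,151)),ray('top',c2w('top'),(215.4,141.8))]);print('top dot',x,e,'in wrist',pix('wrist',T,x))
for th in('former_mid','tall_cylinder'):
    for d in mark_of('wrist',th): print(th,d['conf'],w(T,d['at']))
E
```

```text
2.0 [0.5744 0.0701 0.3049] [-0.0077 -0.096   1.6379  0.0011  1.5916 -1.2387]
[[ 0.0082  0.3333  0.9428]
 [ 0.0011  0.9428 -0.3333]
 [-1.      0.0037  0.0073]]
top dot [0.559  0.0913 0.1675] [np.float64(0.00046246977870754053), np.float64(0.0004624697787072508)] in wrist [302.2009 170.5097]
tall_cylinder 0.66 [0.56   0.0908 0.012 ]
```

View pics/w1.png

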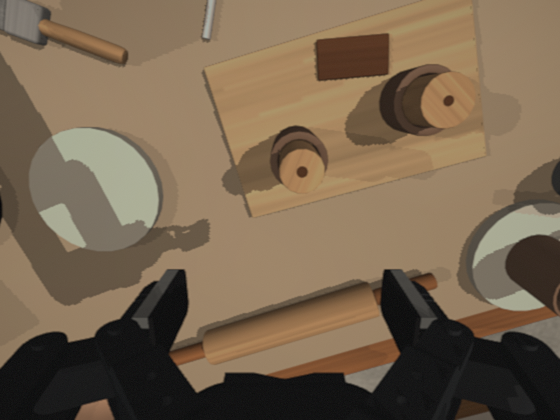

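The wrist view shows the tall former's top dot at (302,171). Triangulation from the other two cameras predicted (302,170.5), so its top is at (0.559, 0.091, 0.167) m. The empty white bat is at (95,188), and the mug's plate is at the right edge. The next move centres the tool and removes the slight tilt.

>>> {"op": "arm_command", "data": {"plan": [[[0.002, 0.007, -0.011, 0, 0.4, -0.2, 0.0854], [0.002, 0.007, -0.011, 0, 0, 0, 0.0854], [0, 0, 0, 0, 0, 0, 0.0854], [0, 0, 0, 0, 0, 0, 0.0854]]]}}

```text
t: 2.48
tool_pos: [0.5529, 0.0989, 0.2997]
tool_rot: [0.26, 1.557, -0.259]
contact_force: [-0.3, 0.1, -1.2]
opening: 0.0853
```

```bash
cat > m.py <<'E'
import sys
from h import *
np.set_printoptions(precision=4,suppress=True)
o=ctrl.get_obs(); M=R.from_rotvec(o['tool_rot']).as_matrix(); g=np.array([float(a) for a in sys.argv[1:4]])
n=M.T@[0,0,-1]
print(o['t'],o['tool_pos'],'delta tool',M.T@(g-o['tool_pos']),'turn deg yz',np.degrees([-n[2],n[1]]),'F',o['contact_force'],o['opening'])
E
python3 m.py .559 .0913 .120
```

```text
2.4833 [0.5529 0.0989 0.2997] delta tool [ 0.1797 -0.0053  0.0086] turn deg yz [-0.1199 -0.0198] F [-0.2683  0.0787 -1.1665] 0.08527086012981246
```

>>> {"op": "arm_command", "data": {"plan": [[[0, -0.002, 0.003, 0, 0, 0, 0.0854], [0, -0.0015, 0.0025, 0, 0, 0, 0.0854], [0, -0.0005, 0.001, 0, 0, 0, 0.0854], [0, 0, 0, 0, 0, 0, 0.0854], [0, 0, 0, 0, 0, 0, 0.0854]]]}}

```text
t: 2.9
tool_pos: [0.5575, 0.0942, 0.2999]
tool_rot: [0.257, 1.557, -0.256]
contact_force: [0.3, 0.1, 0.2]
opening: 0.0853
```

```bash
python3 m.py .559 .0913 .120
```

```text
2.9 [0.5575 0.0942 0.2999] delta tool [ 0.1799 -0.0023  0.0026] turn deg yz [-0.0627 -0.0164] F [0.325  0.0988 0.2031] 0.08531528751415783
```

>>> {"op": "arm_command", "data": {"plan": [[[0.015, -0.001, 0.0015, 0, 0, 0, 0.0854], [0.02, -0.001, 0.001, 0, 0, 0, 0.0854], [0.02, 0, 0, 0, 0, 0, 0.0854], [0.02, 0, 0, 0, 0, 0, 0.0854], [0.02, 0, 0, 0, 0, 0, 0.0854], [0.015, 0, 0, 0, 0, 0, 0.0854], [0.008, 0, 0, 0, 0, 0, 0.0854], [0.004, 0, 0, 0, 0, 0, 0.0854], [0, 0, 0, 0, 0, 0, 0.0854], [0, 0, 0, 0, 0, 0, 0.0854]]]}}

```text
t: 3.73
tool_pos: [0.563, 0.0887, 0.1763]
tool_rot: [0.261, 1.55, -0.259]
contact_force: [-0.6, 0.4, -0.2]
opening: 0.0854
```

```bash
python3 m.py .559 .0913 .120
```

```text
3.7333 [0.563  0.0887 0.1763] delta tool [ 0.0563  0.001  -0.0049] turn deg yz [ 0.2938 -0.1382] F [-0.635   0.4302 -0.1921] 0.08538220010288246
```

>>> {"op": "arm_command", "data": {"plan": [[[0, 0.0005, -0.002, 0, 0.2, -0.1, 0.0854], [0.005, 0.0005, -0.002, 0, 0, 0, 0.0854], [0.01, 0, 0, 0, 0, 0, 0.0854], [0.01, 0, 0, 0, 0, 0, 0.0854], [0.01, 0, 0, 0, 0, 0, 0.0854], [0.007, 0, 0, 0, 0, 0, 0.0854], [0.004, 0, 0, 0, 0, 0, 0.0854], [0.002, 0, 0, 0, 0, 0, 0.0854], [0, 0, 0, 0, 0, 0, 0.0854], [0, 0, 0, 0, 0, 0, 0.0854]]]}}

```text
t: 4.57
tool_pos: [0.5611, 0.0914, 0.1264]
tool_rot: [0.261, 1.549, -0.259]
contact_force: [-0.6, -0.1, -0.8]
opening: 0.0851
```

```bash
python3 m.py .559 .0913 .120
```

```text
4.5667 [0.5611 0.0914 0.1264] delta tool [ 0.0064 -0.0008 -0.002 ] turn deg yz [ 0.3399 -0.1305] F [-0.6253 -0.086  -0.7792] 0.08511912638893179
```

>>> {"op": "arm_command", "data": {"plan": [[[0.002, -0.0005, -0.001, 0, 0.2, -0.1, 0.0854], [0.002, 0, -0.0005, 0, 0.1, 0, 0.0854], [0.001, 0, 0, 0, 0, 0, 0.0854], [0, 0, 0, 0, 0, 0, 0.0854], [0, 0, 0, 0, 0, 0, 0.0854]]]}}

```text
t: 4.98
tool_pos: [0.5604, 0.0914, 0.1224]
tool_rot: [0.261, 1.552, -0.259]
contact_force: [0.2, 0.3, -1.4]
opening: 0.0853
```

```bash
python3 m.py .559 .0913 .120; python3 - <<'E'
from h import *
im=get_image('wrist');save('w2.png',im);T=c2w('wrist');print(pix('wrist',T,[.559,.0913,.1675]))
E
```

```text
4.9833 [0.5604 0.0914 0.1224] delta tool [ 0.0024 -0.0006 -0.0013] turn deg yz [ 0.1446 -0.0712] F [ 0.2101  0.2594 -1.4014] 0.08526292260469008
[285.21363615 331.25218161]
```

View pics/w2.png

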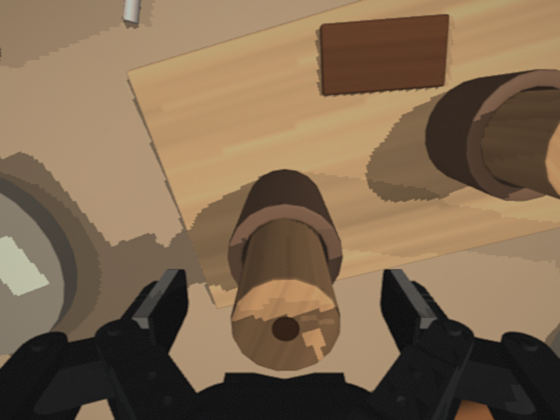

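The former's top dot is at (286,328), midway between the fingertips at columns 186 and 384, so the grip is centred. Closing now.

>>> {"op": "arm_command", "data": {"plan": [[[0, 0, 0, 0, 0.1, 0, 0.05], [0, 0, 0, 0, 0, 0, 0.046], [0, 0, 0, 0, 0, 0, 0.043], [0, 0, 0, 0, 0, 0, 0.04], [0, 0, 0, 0, 0, 0, 0.037], [0, 0, 0, 0, 0, 0, 0.034], [0, 0, 0, 0, 0, 0, 0.03], [0, 0, 0, 0, 0, 0, 0.03], [0, 0, 0, 0, 0, 0, 0.03], [0, 0, 0, 0, 0, 0, 0.03]]], "squeeze": 30}}

```text
t: 5.87
tool_pos: [0.5609, 0.0914, 0.1232]
tool_rot: [0.261, 1.553, -0.259]
contact_force: [1.0, 0.3, -0.2]
opening: 0.0392
```

```bash
python3 m.py .5604 .0914 .250
```

```text
5.8667 [0.5609 0.0914 0.1232] delta tool [-0.1268  0.     -0.0002] turn deg yz [ 0.114  -0.1019] F [ 1.0188  0.3406 -0.1607] 0.03922419445379359
```

>>> {"op": "arm_command", "data": {"plan": [[[-0.002, 0, 0, 0, 0, 0, 0.03], [-0.004, 0, 0, 0, 0, 0, 0.03], [-0.005, 0, 0, 0, 0, 0, 0.03], [-0.005, 0, 0, 0, 0, 0, 0.03], [-0.003, 0, 0, 0, 0, 0, 0.03], [-0.001, 0, 0, 0, 0, 0, 0.03]]]}}

```text
t: 6.37
tool_pos: [0.56, 0.0914, 0.144]
tool_rot: [0.261, 1.555, -0.259]
contact_force: [-0.5, -0.1, -2.2]
opening: 0.0392
```

```bash
python3 m.py .5609 .0914 .250
```

```text
6.3667 [0.56   0.0914 0.144 ] delta tool [-0.106   0.0004  0.0008] turn deg yz [-0.0131 -0.0513] F [-0.5324 -0.1479 -2.2342] 0.03922588462508295
```

>>> {"op": "arm_command", "data": {"plan": [[[-0.003, 0.0002, 0.0004, 0, 0, 0, 0.03], [-0.005, 0.0001, 0.0003, 0, 0, 0, 0.03], [-0.006, 0, 0.0002, 0, 0, 0, 0.03], [-0.006, 0, 0.0002, 0, 0, 0, 0.03], [-0.005, 0, 0.0001, 0, 0, 0, 0.03], [-0.003, 0, 0, 0, 0, 0, 0.03], [-0.001, 0, 0, 0, 0, 0, 0.03]]]}}

```text
t: 6.95
tool_pos: [0.5617, 0.0912, 0.1771]
tool_rot: [0.261, 1.554, -0.259]
contact_force: [0.6, -0.5, -1.5]
opening: 0.0391
```

```bash
python3 m.py .5609 .0914 .250; python3 - <<'E'
from h import *
im=get_image('side');save('s2.png',cv2.resize(im[100:230,220:360],None,fx=4,fy=4))
E
```

```text
6.95 [0.5617 0.0912 0.1771] delta tool [-0.0729  0.     -0.0007] turn deg yz [ 0.0649 -0.0811] F [ 0.6041 -0.5161 -1.5373] 0.03906763245467186
```

View pics/s2.png

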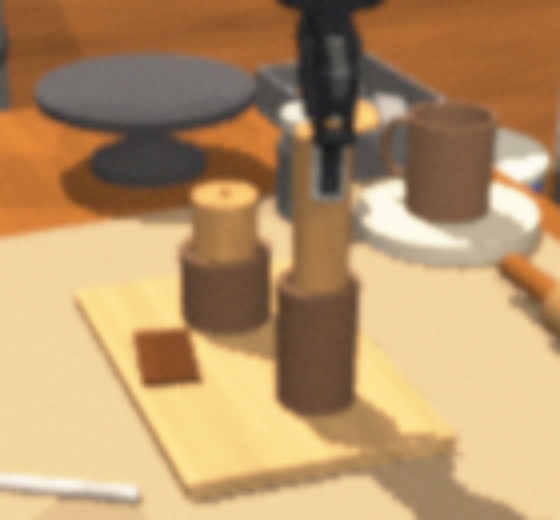

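The former is coming out, and the tall cylinder still stands in place at (315,345 in the crop). Drawing the rest.

>>> {"op": "arm_command", "data": {"plan": [[[-0.003, 0, -0.0003, 0, 0, 0, 0.03], [-0.005, 0, -0.0002, 0, 0, 0, 0.03], [-0.006, 0, 0, 0, 0, 0, 0.03], [-0.006, 0, 0.0001, 0, 0, 0, 0.03], [-0.006, 0, 0.0001, 0, 0, 0, 0.03], [-0.005, 0, 0, 0, 0, 0, 0.03], [-0.003, 0, 0, 0, 0, 0, 0.03]]]}}

```text
t: 7.58
tool_pos: [0.5606, 0.0913, 0.2133]
tool_rot: [0.261, 1.556, -0.26]
contact_force: [0.1, 0.3, -1.5]
opening: 0.039
```

>>> {"op": "arm_command", "data": {"plan": [[[-0.005, 0, 0, 0, 0, 0, 0.03], [-0.008, 0, 0, 0, 0, 0, 0.03], [-0.012, 0, 0, 0, 0, 0, 0.03], [-0.012, 0, 0, 0, 0, 0, 0.03], [-0.008, 0, 0, 0, 0, 0, 0.03], [-0.003, 0, 0, 0, 0, 0, 0.03], [0, 0, 0, 0, 0, 0, 0.03]]]}}

```text
t: 8.17
tool_pos: [0.5615, 0.0913, 0.2692]
tool_rot: [0.261, 1.552, -0.259]
contact_force: [0.3, -0.4, -1.1]
opening: 0.039
```

```bash
python3 - <<'E'
from h import *
np.set_printoptions(precision=4,suppress=True)
c=[]
for n in('side','top'):
    im=get_image(n); save(n+'3.png',im);T=c2w(n)
    for d in mark_of(n,'bat_top')+mark_of(n,'tall_cylinder'): print(n,round(d['conf'],2),w(T,d['at']))
    hsv=cv2.cvtColor(im,cv2.COLOR_RGB2HSV); m=((hsv[...,1]<60)&(hsv[...,2]>120)).astype(np.uint8)
    uv=(335,256) if n=='side' else (332,167)
    k,l,st,ce=cv2.connectedComponentsWithStats(m);i=l[uv[1],uv[0]];print(n,ce[i],st[i])
    p,d=ray(n,T,ce[i]); print('at z=.02',p+d*(.02-p[2])/d[2])
E
python3 m.py .5235 -.180 .26
```

```text
side 0.88 [ 0.2467 -0.3965  0.0208]
side 0.73 [ 0.4564 -0.3978  0.024 ]
side 0.82 [0.5562 0.0945 0.0157]
side [334.1476 256.9924] [ 298  232   73   51 2900]
at z=.02 [ 0.5179 -0.1917  0.02  ]
top 0.91 [ 0.4576 -0.3955  0.0194]
top 0.7 [ 0.2455 -0.398   0.0227]
top 0.58 [ 0.5251 -0.1809  0.0217]
top 0.59 [0.5597 0.0915 0.0158]
top [330.6337 167.4383] [ 297  134   68   68 3557]
at z=.02 [ 0.5242 -0.1775  0.02  ]
8.4667 [0.5604 0.0912 0.2663] delta tool [ 0.0061 -0.2685  0.0534] turn deg yz [-0.0785 -0.0273] F [ 0.0818 -0.1435 -0.9768] 0.03927099600999934
```

View pics/side3.png

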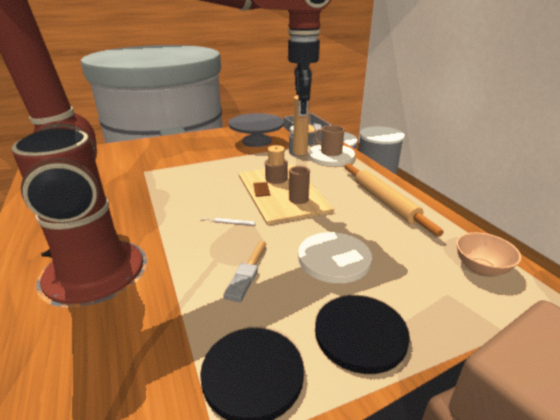

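The former is clear of the tall cylinder, which stands open and in place at (299,185). The bat at (335,257) is free. Marks and blobs put its centre at about (0.524, -0.180), top z about 0.02. Carrying it over.

>>> {"op": "arm_command", "data": {"plan": [[[0, -0.008, 0.0016, 0, 0, 0, 0.03], [0, -0.016, 0.0032, 0, 0, 0, 0.03], [0, -0.025, 0.005, 0, 0, 0, 0.03], [0, -0.03, 0.006, 0, 0, 0, 0.03], [0, -0.03, 0.006, 0, 0, 0, 0.03], [0, -0.03, 0.006, 0, 0, 0, 0.03], [0, -0.03, 0.006, 0, 0, 0, 0.03], [0, -0.03, 0.006, 0, 0, 0, 0.03], [0, -0.025, 0.005, 0, 0, 0, 0.03], [0, -0.018, 0.0036, 0, 0, 0, 0.03], [0, -0.012, 0.0024, 0, 0, 0, 0.03], [0, -0.006, 0.001, 0, 0, 0, 0.03], [0, -0.002, 0, 0, 0, 0, 0.03], [0, 0, 0, 0, 0, 0, 0.03], [0, 0, 0, 0, 0, 0, 0.03]]]}}

```text
t: 9.72
tool_pos: [0.5166, -0.1897, 0.258]
tool_rot: [0.26, 1.569, -0.26]
contact_force: [-1.0, 0.1, -0.9]
opening: 0.0393
```

```bash
python3 m.py .524 -.180 .1285
```

```text
9.7167 [ 0.5166 -0.1897  0.258 ] delta tool [0.1294 0.0119 0.0057] turn deg yz [-0.8032  0.1483] F [-0.9588  0.126  -0.8641] 0.03930471849912304
```

>>> {"op": "arm_command", "data": {"plan": [[[0.003, 0.003, 0.001, 0, -0.3, 0.1, 0.03], [0.008, 0.003, 0.001, 0, -0.2, 0, 0.03], [0.014, 0.002, 0, 0, 0, 0, 0.03], [0.016, 0.001, 0, 0, 0, 0, 0.03], [0.016, 0, 0, 0, 0, 0, 0.03], [0.016, 0, 0, 0, 0, 0, 0.03], [0.012, 0, 0, 0, 0, 0, 0.03], [0.007, 0, 0, 0, 0, 0, 0.03], [0.003, 0, 0, 0, 0, 0, 0.03], [0, 0, 0, 0, 0, 0, 0.03], [0, 0, 0, 0, 0, 0, 0.03]]]}}

```text
t: 10.63
tool_pos: [0.5235, -0.1722, 0.1559]
tool_rot: [0.252, 1.559, -0.249]
contact_force: [-0.3, 0.1, -0.7]
opening: 0.0391
```

```bash
python3 m.py .524 -.180 .1285;python3 - <<'E'
from h import *
im=get_image('wrist');save('w4.png',im)
E
```

```text
10.6333 [ 0.5235 -0.1722  0.1559] delta tool [ 0.0274 -0.0073  0.003 ] turn deg yz [-0.1512 -0.0974] F [-0.2604  0.0507 -0.7005] 0.039116358754958294
```

View pics/w4.png

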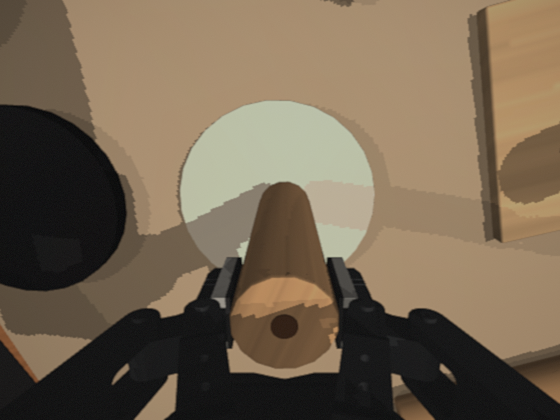

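The former hangs upright with its foot at about (285,190), over the middle of the white bat (columns 180–374). Lowering slowly.

>>> {"op": "arm_command", "data": {"plan": [[[0.002, -0.002, 0.001, 0, -0.1, -0.1, 0.03], [0.004, -0.002, 0.001, 0, 0, 0, 0.03], [0.005, -0.001, 0, 0, 0, 0, 0.03], [0.004, 0, 0, 0, 0, 0, 0.03], [0.003, 0, 0, 0, 0, 0, 0.03], [0.001, 0, 0, 0, 0, 0, 0.03], [0, 0, 0, 0, 0, 0, 0.03], [0, 0, 0, 0, 0, 0, 0.03]]]}}

```text
t: 11.35
tool_pos: [0.5258, -0.1798, 0.1386]
tool_rot: [0.249, 1.551, -0.252]
contact_force: [-0.4, -0.5, -1.1]
opening: 0.0392
```

```bash
python3 m.py .524 -.180 .1285
```

```text
11.35 [ 0.5258 -0.1798  0.1386] delta tool [ 0.0101 -0.0008 -0.0017] turn deg yz [0.3294 0.069 ] F [-0.441  -0.5349 -1.0529] 0.03921112501485915
```

>>> {"op": "arm_command", "data": {"plan": [[[0.001, 0, -0.0003, 0, 0.2, 0.05, 0.03], [0.002, 0, 0, 0, 0.1, 0, 0.03], [0.002, 0, 0, 0, 0, 0, 0.03], [0.001, 0, 0, 0, 0, 0, 0.03], [0, 0, 0, 0, 0, 0, 0.03], [0, 0, 0, 0, 0, 0, 0.03]]]}}

```text
t: 11.85
tool_pos: [0.5258, -0.1796, 0.1323]
tool_rot: [0.251, 1.556, -0.251]
contact_force: [0.8, 0.3, -0.9]
opening: 0.0395
```

```bash
python3 m.py .524 -.180 .1285
```

```text
11.85 [ 0.5258 -0.1796  0.1323] delta tool [ 0.0038 -0.0009 -0.0016] turn deg yz [0.0293 0.0152] F [ 0.7959  0.2534 -0.8967] 0.03947853919577994
```

Not touching yet: the foot is about 4 mm up. I'll go down in 1 mm rows and watch the force.

>>> {"op": "arm_command", "data": {"plan": [[[0.001, 0, 0, 0, 0, 0, 0.03], [0.001, 0, 0, 0, 0, 0, 0.03], [0.0008, 0, 0, 0, 0, 0, 0.03], [0, 0, 0, 0, 0, 0, 0.03], [0, 0, 0, 0, 0, 0, 0.03]]]}}

```text
t: 12.27
tool_pos: [0.5259, -0.1797, 0.1294]
tool_rot: [0.25, 1.555, -0.251]
contact_force: [0.9, 0.2, -1.1]
opening: 0.0393
```

>>> {"op": "arm_command", "data": {"plan": [[[0.0006, 0, 0, 0, 0, 0, 0.03], [0.0004, 0, 0, 0, 0, 0, 0.03], [0, 0, 0, 0, 0, 0, 0.03]]]}}

```text
t: 12.52
tool_pos: [0.5259, -0.1797, 0.1284]
tool_rot: [0.25, 1.555, -0.251]
contact_force: [0.5, 0.7, -1.5]
opening: 0.0395
```

```bash
python3 m.py .524 -.180 .1285
```

```text
12.5167 [ 0.5259 -0.1797  0.1284] delta tool [-0.0001 -0.0009 -0.0017] turn deg yz [0.0601 0.0216] F [ 0.5061  0.7425 -1.5156] 0.03950702677482302
```

>>> {"op": "arm_command", "data": {"plan": [[[0.0006, 0, 0, 0, 0, 0, 0.03], [0, 0, 0, 0, 0, 0, 0.03]]]}}

```text
t: 12.68
tool_pos: [0.5262, -0.1798, 0.1283]
tool_rot: [0.25, 1.554, -0.251]
contact_force: [-0.1, -0.2, -0.2]
opening: 0.0393
```

>>> {"op": "arm_command", "data": {"plan": [[[0.0006, 0, 0, 0, 0, 0, 0.03], [0, 0, 0, 0, 0, 0, 0.03]]]}}

```text
t: 12.85
tool_pos: [0.5266, -0.18, 0.1282]
tool_rot: [0.25, 1.554, -0.251]
contact_force: [0.1, 0.9, -1.8]
opening: 0.0394
```

>>> {"op": "arm_command", "data": {"plan": [[[0.001, 0, 0, 0, 0, 0, 0.03], [0.001, 0, 0, 0, 0, 0, 0.03]]]}}

```text
t: 13.02
tool_pos: [0.5273, -0.1802, 0.1282]
tool_rot: [0.25, 1.552, -0.252]
contact_force: [-2.9, 0.5, 5.9]
opening: 0.0392
```

```bash
python3 m.py .524 -.180 .1285; python3 m.py .524 -.180 .1285
```

```text
13.0167 [ 0.5273 -0.1802  0.1282] delta tool [-0.0004 -0.0008 -0.0032] turn deg yz [0.2357 0.0318] F [-2.909   0.5205  5.8639] 0.039229007290960446
13.0167 [ 0.5273 -0.1802  0.1282] delta tool [-0.0004 -0.0008 -0.0032] turn deg yz [0.2357 0.0318] F [-2.909   0.5205  5.8639] 0.039229007290960446
```

It is seated: the force rose to +6 N and z stopped at 0.1282, as predicted. I'll take out the slight lean, then open gradually.

>>> {"op": "arm_command", "data": {"plan": [[[-0.0002, 0, 0, 0, 0.2, 0, 0.039], [0, 0, 0, 0, 0, 0, 0.041], [0, 0, 0, 0, 0, 0, 0.043], [0, 0, 0, 0, 0, 0, 0.046], [0, 0, 0, 0, 0, 0, 0.055], [0, 0, 0, 0, 0, 0, 0.07], [0, 0, 0, 0, 0, 0, 0.0854], [0, 0, 0, 0, 0, 0, 0.0854], [0, 0, 0, 0, 0, 0, 0.0854], [0, 0, 0, 0, 0, 0, 0.0854]]]}}

```text
t: 13.85
tool_pos: [0.5271, -0.1802, 0.1274]
tool_rot: [0.25, 1.556, -0.251]
contact_force: [-0.6, -0.4, 0.2]
opening: 0.0856
```

```bash
python3 m.py .527 -.180 .25;python3 - <<'E'
from h import *
im=get_image('wrist');save('w5.png',im)
E
```

```text
13.85 [ 0.5271 -0.1802  0.1274] delta tool [-0.1226  0.0001 -0.0001] turn deg yz [0.009  0.0376] F [-0.6097 -0.4078  0.1518] 0.08558661877241544
```

View pics/w5.png

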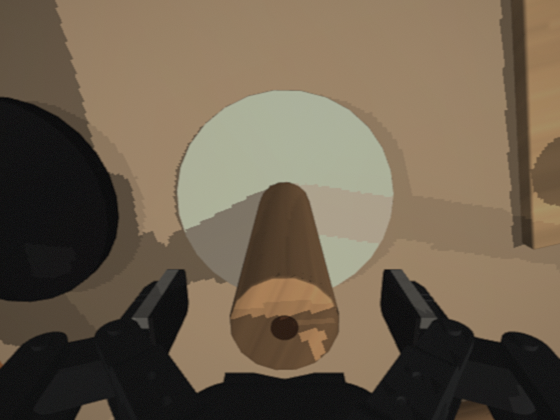

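The former stands free at (285,190–328) on the bat, with the fingers clear on both sides. Withdrawing straight up.

>>> {"op": "arm_command", "data": {"plan": [[[-0.004, 0, 0, 0, 0, 0, 0.0854], [-0.008, 0, 0, 0, 0, 0, 0.0854], [-0.012, 0, 0, 0, 0, 0, 0.0854], [-0.015, 0, 0, 0, 0, 0, 0.0854], [-0.02, 0, 0, 0, 0, 0, 0.0854], [-0.025, 0, 0, 0, 0, 0, 0.0854], [-0.025, 0, 0, 0, 0, 0, 0.0854], [-0.02, 0, 0, 0, 0, 0, 0.0854], [-0.01, 0, 0, 0, 0, 0, 0.0854], [-0.004, 0, 0, 0, 0, 0, 0.0854], [0, 0, 0, 0, 0, 0, 0.0854], [0, 0, 0, 0, 0, 0, 0.0854]]]}}

```text
t: 14.9
tool_pos: [0.5272, -0.1801, 0.2865]
tool_rot: [0.248, 1.55, -0.253]
contact_force: [-1.2, 0.0, -0.3]
opening: 0.0853
```

```bash
python3 m.py .527 -.180 .25;python3 - <<'E'
from h import *
np.set_printoptions(precision=4,suppress=True)
for n in('top','side'):
    im=get_image(n);save(n+'6.png',im);T=c2w(n)
    for th in('former_mid','tall_cylinder','short_cylinder'):
        for d in mark_of(n,th): print(n,th,round(d['conf'],2),w(T,d['at']))
E
```

```text
14.9 [ 0.5272 -0.1801  0.2865] delta tool [ 0.0365  0.0001 -0.0004] turn deg yz [0.3647 0.0897] F [-1.2139  0.0358 -0.2592] 0.0853108355363725
top former_mid 0.71 [ 0.5232 -0.1808  0.0969]
top tall_cylinder 0.72 [0.5558 0.0919 0.0157]
side former_mid 0.79 [ 0.5257 -0.176   0.0947]
side tall_cylinder 0.81 [0.5573 0.0957 0.0165]
side short_cylinder 0.82 [0.5554 0.2415 0.0146]
```

View pics/side6.png

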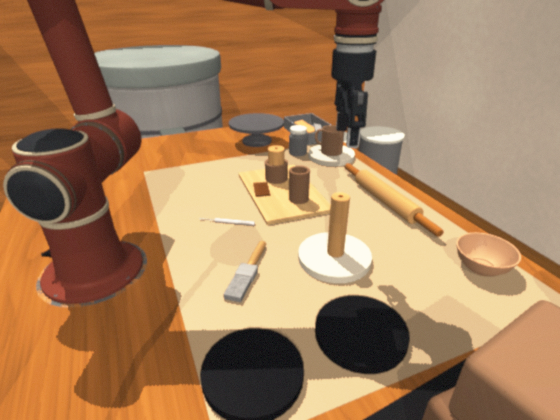

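The former stands upright on the white bat (foot at 337,255). Both cylinders are in place at (299,185) and (276,165), and the gripper is well clear.

```bash
python3 -c "from h import *; print(finish_job())"
```

```text
the job is handed in; nothing more can be done
None
```

I drew the former straight up out of the taller cylinder, set it standing upright on the empty white bat and let go. The job was handed in at about 15 s of the 38 s allowed.

- **Former:** both fixed cameras put its centre at about (0.524, -0.178, 0.096). That is within about 4 mm of the bat centre, and the height fits a foot resting flat on the 20 mm bat. Contact was felt at the expected height with about 6 N, and the gripper then opened and withdrew clear.
- **Cylinders:** both are still standing. The tall one reads (0.557, 0.094) against (0.558, 0.091) at the start. The short one reads (0.555, 0.242) in the last side view, against (0.557, 0.247) in the first; both shifts are close to the networks' 4 mm error.
- **Checks that disagreed or were missed:**
  - My first attempt to pick out the bat in the side view failed.
  - The second bat blob in the side view was about 14 mm off in y, which I put down to its including the bat's rim. I used the top view and the networks' marks instead.
  - The short cylinder was not reported in the last top view, only in the side view.

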